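# Raise the lane barrier and push the jar through

### The job

A jar is waiting on the feed lane in front of a closed, counterweighted barrier arm. With the fingertips and without gripping anything, push the barrier arm up past its balance point so that it stays raised by itself; then push the jar along the lane, standing upright on it all the way, until it rests against the stop at the far end. Do not lift the jar, and leave the other things round the lane where they are.

Things in the scene. Friction and masses are not known exactly. Their poses are not given: they have to be found in the camera images.
- lane: Fixed aluminium feed lane, plate 290 x 78 mm, 6 mm thick. Origin: on the bench, on the lane's centre line, straight below the barrier arm; x along the lane to the far stop, y left across it to the hinge post, z up. Plate from x = -175 to +115 mm. Two guide rails along it (5 mm wide, tops 16 mm above the bench), 54 mm clear between them. Arm rest at y = -42 mm, 44 mm tall.
- lane_stop (a point): Centre of the end stop's face, at lane (98, 0, 20) mm: a fixed block as wide as the lane with a thin rubber pad, its face square to the lane, top 34 mm above the bench.
- barrier (a joint): Angle of the barrier arm (rad): 0 closed, level across the lane; grows as its free end goes up; 1.75 fully raised (stop). It swings in the lane's y-z plane at x = 0. Below the balance point, about 0.77 rad, it falls shut; beyond it, it falls open by itself and stays. 1 to 2 N up at the handle raises it. Arm 0.9 kg, bar 14 mm thick; closed, its underside is 43 mm above the bench over the lane.
- barrier_handle (a point): Middle of the cranked-up handle at the arm's free end: a level round grey sleeve, 18 mm in diameter, 62 mm long along the arm. Closed: at lane (0, -110, 90) mm, sleeve from y = -81 to -143 mm, free space below it down to the bench. It lies 240 mm from the pivot along the arm and 30 mm above it, and turns with the arm.
- barrier_pivot (a point): Centre of the hinge pin, at lane (0, 130, 60) mm, axis parallel to lane x, between cheeks 34 mm wide and 74 mm tall, 44 mm overall along x. When closed the steel counterweight (44 mm in diameter, 45 mm along x) stands 60 mm above the pin and 15 mm left of it; raised, it lies on a rubber pad left of the post (to lane y = 212 mm).
- jar: Loose round brown jar with a black screw lid, 46 mm in diameter, 50 mm tall, about 0.09 kg, standing on the lane plate between the rails on the robot's side of the barrier. Origin: centre of its underside, 6 mm above the bench. Against the far stop its centre is at lane x = 75 mm.
- squat_pot: Bystander: squat round pot with a screw lid, 52 mm in diameter, 34 mm tall, on the bench right of the lane, beyond the barrier. Origin: centre of underside.
- collet: Bystander: small steel collet, 25 mm in diameter, 30 mm tall, on the bench right of the lane, beyond the barrier. Origin: centre of underside.
- eye_loupe: Bystander: black waisted loupe, 40 mm in diameter, 38 mm tall, on the bench left of the lane, on the robot's side. Origin: centre of underside.
- boat: Bystander: white weighing boat, 56 mm wide, 18 mm tall, on the bench right of the lane, on the robot's side. Origin: centre of underside.
- gauge: Bystander: steel gauge block 12 x 35 x 30 mm, on the bench left of the lane, on the robot's side. Origin: centre of underside.
Mind the look-alikes: they are no part of the job. Leave any red look-alike of the jar alone.

How it is judged:
By the outcome, as a careful person would: the job done as asked, in the order asked, and still so for the second after the job is handed in, with the robot touching nothing.
It also fails if it takes over 56 s, if anything falls off the work surface, if the arm or the gripper's body presses on something with over 40 N, if the wrist force passes 120 N, or if a joint passes its speed limit or range.

### The arm

A 6-joint arm with a two-finger parallel gripper is mounted at the origin on a cart in front of the work surface, level with it; the furniture and walls round the work are solid. World frame = base frame: x ahead of the robot, y to its left, z up, the work surface at z = 0. Lengths are in m, angles in rad, forces in N, time in s.
With the tool pointing down it reaches from about 0.3 to 0.775 m from the base axis. Payload 14.6 kg.
Tool frame: the origin (TCP) lies at the very end of the fingers, on their centre line; the grasp point (between the pads) lies 19 mm behind it; z points along the fingers, y is the line along which they close (so a half turn about z gives the same grasp; the last joint's range is limited). The gripper opens to 94 mm and grips with 3 to 60 N. Pads are 16 mm wide; open, the fingers measure 119 mm over their backs; the gripper's body (75 mm by 177 mm) begins 78 mm behind the grasp point.
Start: joints at [1.055, 0.3, 1.521, -0, 1.321, -0.067], TCP at [0.239, 0.496, 0.205] pointing down, gripper open.
Joint ranges: [-3.03, 3.03], [-0.79, 2.21], [0.23, 2.52], [-1.04, 4.18], [0, 3.07], [-2.55, 2.55]. Speed limits (rad/s): [2.22, 2.22, 2.57, 3.14, 3.14, 3.14].

### API

Orientations are given as [roll, pitch, yaw] about the fixed x, y, z axes, in that order (R = Rz(yaw) Ry(pitch) Rx(roll)).
In Python, from station import ctrl, cams gives the robot as it stands. The module is installed in compiled form; this text tells all that it offers.
- The arm moves only by the tool arm_command, never from a script. Its argument "plan" is a list that holds one entry, the list of rows, each a list of 7 numbers: the shift along the tool's x, y, z in fractions of the full range, 1 being 800 mm, then the turn, a rotation vector about the tool's x, y, z in normalised numbers (1 is pi rad), then the closure, from -1 (fully open) to 1 (shut). A call has 1 to 12 rows; each row is the pose to reach, as a shift and turn from the pose commanded when the call began, along the tool's axes at that moment; what a row does not reach only later rows make up. A row lasts 1/10 s, in which the tool goes at most 50 mm and 8.59 degrees, less where a joint would pass 70% of its speed; a pose out of reach is approached as far as the arm can. A shift or turn number past 1, either way, is cut back to 1. A call with a gripper value outside its range is refused whole. The fingers move at their own pace and stop on an object; "squeeze" is the grip in N (left out, the last holds). Time passes only in rows, so rows that repeat a pose let the fingers close. It gives the time, the measured TCP pose, the force, the opening and the grip force at its end, in the units of the state.
- ctrl.get_obs(): the state, without advancing time (a new reading comes with each control period).
- cams.camera(name): name is "scene" or "top" or "wrist"; returns (picture, depth): 480x640x3 uint8, blue, green, red; 480x640 float32, m along the optical axis (not along the pixel's ray), 0 where there is no reading.
- cams.camera_info(name): a dict with "fx", "fy", "cx", "cy" (pixels), "world_to_cam" (4x4, takes a point from world to camera coordinates). Camera axes: x right, y down, z forward; pixel columns grow to the right and rows downward; lengths in m; the calibration is good to about 2 mm. A picture is of the moment at which its call begins: read the wrist's pose just before it. camera_info takes no time and is no camera call; for the wrist camera it gives the pose at the moment of the call.
- ctrl.hand_in(): hands the job in; it is judged then, once.
The state is a dict: "time_s": time; "qpos": joint angles; "joint_vel": joint speeds; "tau": joint torques, N m; "ee_pos": TCP position; "eef_rot": TCP orientation; "force": force on the tool from outside, world axes, zero at the start; "moment": the same for the moment, N m; "grip_width": finger opening in m; "grip_force": force on a finger pad.
Only numpy, scipy, OpenCV 4.12 (cv2) and the standard library are available. Lean on these libraries where they do the work, as an engineer would, in place of code of your own. Each camera call takes 0.05 s, during which the arm holds its last target. There are 200 camera calls.

## Working session

There is one attempt and no reset: what is moved stays moved. The work goes in short steps, Python scripts to look and compute and a tool call to move; the robot and the scene stay as the last step left them, time stands still between calls to the robot, and variables do not carry over. Pictures are saved under pics/ and viewed, at most 10 in all, crops included, and the job is handed in when it is done.

Besides the shell and the picture viewer there is one more tool, called after ">>>" by a JSON object that holds its "fn" and its "kwargs", one argument or row to a line. arm_command: Moves the arm, as the interface text tells. Its arguments: {"type":"object","properties":{"plan":{"type":"array"},"squeeze":{"type":"number"}},"required":["plan"]}

```bash
mkdir -p pics; cat > h.py <<'E'
import numpy as np, cv2
from station import ctrl, cams
def grab(n):
    info=cams.camera_info(n); p,d=cams.camera(n); return p,d,info
def pts(d,info):
    v,u=np.mgrid[0:480,0:640]
    c=np.stack([(u-info['cx'])/info['fx']*d,(v-info['cy'])/info['fy']*d,d,np.ones_like(d)],-1)
    return (c@np.linalg.inv(np.array(info['world_to_cam'])).T)[...,:3]
E
python3 - <<'E'
from h import *
o=ctrl.get_obs(); print({k:np.round(o[k],3) for k in('time_s','ee_pos','eef_rot','force','grip_width')})
for n in('scene','top'):
    p,d,i=grab(n); cv2.imwrite(f'pics/{n}0.png',p); np.savez(f'{n}0.npz',p=p,d=d,P=pts(d,i)); print(n,np.round(np.linalg.inv(i['world_to_cam'])[:3],3),i['fx'],(d>0).mean())
E
```

```text
{'time_s': np.float64(0.0), 'ee_pos': array([0.238, 0.495, 0.205]), 'eef_rot': array([-3.14 , -0.   ,  2.693]), 'force': array([ 0.088,  0.181, -0.165]), 'grip_width': np.float64(0.094)}
scene [[ 0.543 -0.399  0.739 -0.145]
 [-0.84  -0.277  0.467 -0.473]
 [ 0.018 -0.874 -0.486  0.549]] 478.38775626594804 0.9960188802083333
top [[ 0.004 -0.993  0.115  0.461]
 [-1.    -0.004  0.005 -0.046]
 [-0.004 -0.115 -0.993  0.944]] 461.3962158217051 0.9960188802083333
```

View pics/top0.png

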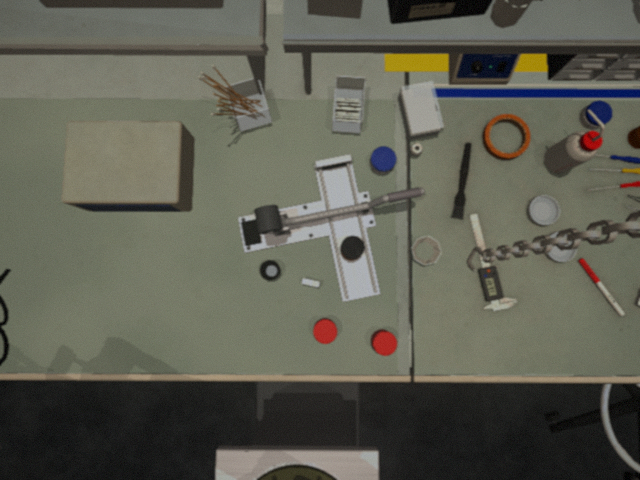

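View pics/scene0.png

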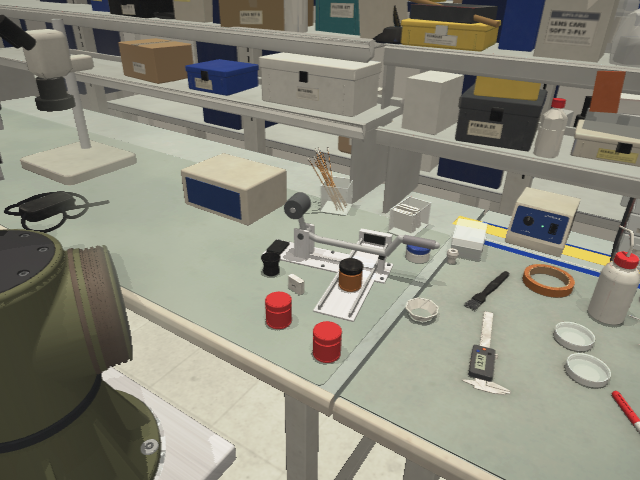

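The top view shows the lane running from (363,298) to the stop at (336,160), with the jar lid at (352,248) and the handle at about (405,193). The blue pot is at (383,160), the collet at (417,148), the boat at (426,250), the loupe at (270,270) and the gauge at (312,282). The red look-alikes are at (325,331) and (384,343).

```bash
python3 - <<'E'
from h import *
z=np.load('top0.npz'); p=z['p'];d=z['d'];P=z['P']
hsv=cv2.cvtColor(p,cv2.COLOR_BGR2HSV)
print('bench z',np.median(P[300:340,200:280,2]))
# plate near part
m=((hsv[...,2]>150)&(hsv[...,1]<40)).astype(np.uint8); m[:, :310]=0;m[:,395:]=0;m[:232]=0;m[303:]=0
n,l,s,c=cv2.connectedComponentsWithStats(m); 
k=1+np.argmax(s[1:,4]); print('plate comp',s[k])
Q=P[l==k]; print('z pct',np.percentile(Q[:,2],[5,25,50,75,95]))
# per-row edges on ray plane z=.006 -> use P
L=[];R=[]
for r in range(262,292):
    cc=np.where(l[r]==k)[0]
    L.append(P[r,cc[0]+1,:]);R.append(P[r,cc[-1]-1,:])
L=np.array(L);R=np.array(R)
for e in(L,R):
    a=np.polyfit(e[:,0],e[:,1],1);print('edge yaw',np.arctan(a[0]),'y at x=.4',np.polyval(a,.4),'z',np.median(e[:,2]))
def comp(mask,name,zmin=-1):
    mm=mask&(P[...,2]>zmin); q=P[mm]; print(name,mm.sum(),q.mean(0).round(4),q.min(0).round(4),q.max(0).round(4))
    return q
v,u=np.mgrid[0:480,0:640]
box=lambda a,b,c,e:(u>=a)&(u<=b)&(v>=c)&(v<=e)
comp(box(335,370,232,264)&(P[...,2]>.048),'jar lid')
q=comp(box(375,430,180,215)&(P[...,2]>.07),'handle')
q=q[:,:2]-q[:,:2].mean(0); print('dir',np.linalg.svd(q,full_matrices=False)[2][0])
comp(box(312,356,150,175)&(P[...,2]>.02)&(P[...,2]<.045),'stop')
comp(box(368,400,145,176)&(P[...,2]>.025),'pot')
comp(box(408,425,138,160)&(P[...,2]>.02),'collet')
comp(box(410,445,232,268)&(P[...,2]>.008),'boat')
comp(box(300,322,274,292)&(P[...,2]>.02),'gauge'); comp(box(258,283,258,284)&(P[...,2]>.02),'loupe')
comp(box(252,290,200,240)&(P[...,2]>.09),'cw')
comp(box(310,400,315,360)&(P[...,2]>.03),'reds')
comp(box(312,338,315,345)&(P[...,2]>.03),'redL')
E
```

```text
bench z 0.002162448575725062
plate comp [ 310  232   70   69 1442]
z pct [0.00324011 0.00498828 0.00610671 0.00729057 0.00897323]
edge yaw 0.08834272488832683 y at x=.4 -0.08947705256518776 z 0.00570749075551602
edge yaw 0.21438470872584836 y at x=.4 -0.17339221640654273 z 0.005980860288185064
jar lid 447 [ 0.5431 -0.1051  0.0602] [ 0.4614 -0.1274  0.0493] [ 0.5655 -0.0462  0.9441]
handle 443 [ 0.6361 -0.1915  0.1006] [ 0.4614 -0.2401  0.072 ] [ 0.6545 -0.0462  0.9441]
dir [-0.41819775  0.90835601]
stop 327 [ 0.7196 -0.0691  0.0324] [ 0.7073 -0.1045  0.0203] [ 0.735  -0.0333  0.0398]
pot 534 [ 0.7224 -0.1686  0.0444] [ 0.4614 -0.1954  0.0255] [ 0.7528 -0.0462  0.9441]
collet 111 [ 0.738  -0.2312  0.0612] [ 0.4614 -0.2498  0.0201] [ 0.7605 -0.0462  0.9441]
boat 297 [ 0.542  -0.257   0.0278] [ 0.4614 -0.2852  0.008 ] [ 0.5703 -0.0462  0.9441]
gauge 110 [ 0.4753 -0.0249  0.0635] [ 0.4614 -0.0462  0.0268] [ 0.4843 -0.007   0.9441]
loupe 196 [0.4999 0.0562 0.0465] [ 0.4614 -0.0462  0.0205] [0.5193 0.0756 0.9441]
cw 668 [0.5838 0.0481 0.1457] [ 0.4614 -0.0462  0.1023] [0.6117 0.0749 0.9441]
reds 997 [ 0.3741 -0.1099  0.0677] [ 0.3385 -0.1894  0.0303] [ 0.4614 -0.0313  0.9441]
redL 477 [ 0.3838 -0.053   0.0555] [ 0.3605 -0.0754  0.0313] [ 0.4614 -0.0313  0.9441]
```

```bash
cat >> h.py <<'E'
def cloud(p,d,P):
    ok=(d>0)&(d<2); return P[ok],p[ok]
E
python3 - <<'E'
from h import *
from scipy.optimize import least_squares
out={}
for n in('top','scene'):
    z=np.load(n+'0.npz'); p,d,P=z['p'],z['d'],z['P']
    ok=d>0
    hsv=cv2.cvtColor(p,cv2.COLOR_BGR2HSV)
    X,Y,Z=[P[...,i] for i in range(3)]
    def m(xa,xb,ya,yb,za,zb): return ok&(X>xa)&(X<xb)&(Y>ya)&(Y<yb)&(Z>za)&(Z<zb)
    print('==',n,'bench',np.median(Z[m(.35,.45,0.0,.1,-.02,.02)]))
    q=P[m(.50,.60,-.135,-.08,.05,.075)]; (c,r)=cv2.minEnclosingCircle(q[:,:2].astype(np.float32)); print('lid',len(q),c,r,np.median(q[:,2]),q[:,2].max())
    q=P[m(.58,.68,-.26,-.155,.07,.12)]; r=cv2.minAreaRect(q[:,:2].astype(np.float32)); print('handle',len(q),r,np.percentile(q[:,2],[5,50,95]))
    w=(hsv[...,2]>140)&(hsv[...,1]<45)
    q=P[m(.69,.76,-.12,-.02,.025,.042)]; r=cv2.minAreaRect(q[:,:2].astype(np.float32)); print('stop',len(q),r,np.median(q[:,2]))
    q=P[m(.43,.73,-.19,-.03,.0,.03)&w]; 
    mm=(m(.43,.6,-.19,-.05,-.01,.03)&w).astype(np.uint8)
    k,l,s,cc=cv2.connectedComponentsWithStats(mm); i=1+np.argmax(s[1:,4]); q=P[l==i]
    # yaw/edges by sharpness: extents of y' vs yaw
    best=[]
    for a in np.arange(0.05,.35,.01):
        t=-q[:,0]*np.sin(a)+q[:,1]*np.cos(a); best.append((np.subtract(*np.percentile(t,[98,2])),a,np.percentile(t,[2,98])))
    b=min(best,key=lambda x:x[0]); print('lane near',len(q),b, 'xmin', np.percentile(q[:,0]*np.cos(b[1])+q[:,1]*np.sin(b[1]),2))
    q=P[m(.54,.65,.0,.1,.095,.16)]; print('cw',len(q),np.median(q,0),q.max(0),q.min(0))
    if n=='top':
        for nm,a in dict(pot=(.69,.76,-.2,-.14,.02,.05),collet=(.71,.765,-.255,-.21,.015,.045),boat=(.5,.59,-.3,-.22,.008,.03),gauge=(.45,.5,-.05,0,.02,.045),loupe=(.47,.53,.02,.09,.02,.05)).items():
            q=P[m(*a)]; print(nm,len(q),cv2.minEnclosingCircle(q[:,:2].astype(np.float32)))
E
```

```text
== top bench 0.002172601296587806
lid 443 (0.5439633131027222, -0.10564588755369186) 0.023290498182177544 0.05631198242491264 0.06091479058256799
handle 406 ((0.6392425894737244, -0.19700118899345398), (0.01796531118452549, 0.0868060290813446), 12.315810203552246) [0.08905558 0.09694846 0.10057178]
stop 304 ((0.7206165194511414, -0.06898440420627594), (0.01666007563471794, 0.07366697490215302), 12.616779327392578) 0.03355843912580997
lane near 2262 (np.float64(0.08017097247760568), np.float64(0.22000000000000003), array([-0.26278621, -0.18261524])) xmin 0.41028516201463655
cw 660 [0.58506661 0.04886101 0.13811346] [0.61174529 0.07485443 0.14518681] [0.5617573  0.02583535 0.10229374]
pot 539 ((0.7262879014015198, -0.17012663185596466), 0.02677394263446331)
collet 110 ((0.7491943836212158, -0.2387980818748474), 0.012233207002282143)
boat 293 ((0.5422230362892151, -0.2561517655849457), 0.030140971764922142)
gauge 106 ((0.47628822922706604, -0.024557478725910187), 0.01775309629738331)
loupe 193 ((0.4998914897441864, 0.055638495832681656), 0.020316896960139275)
== scene bench 0.0030826983178783296
lid 305 (0.5427861213684082, -0.10947844386100769) 0.02443455345928669 0.057068525516575985 0.060272198378874486
handle 430 ((0.6360713839530945, -0.19874638319015503), (0.01730247586965561, 0.09033198654651642), 10.626917839050293) [0.07866373 0.0939318  0.10009868]
stop 227 ((0.7203319072723389, -0.0732739120721817), (0.020785221830010414, 0.073857381939888), 12.417102813720703) 0.032816397567684064
lane near 3214 (np.float64(0.13583689881694788), np.float64(0.05), array([-0.21335665, -0.07751976])) xmin 0.4263435924899231
cw 529 [0.5694497  0.03898782 0.12872911] [0.61303003 0.06476063 0.14390559] [0.56013351 0.02280084 0.09520565]
```

```bash
cat >> h.py <<'E'
from scipy.spatial.transform import Rotation as Ro
A=0.218; U=np.array([np.cos(A),np.sin(A),0]); V=np.array([-np.sin(A),np.cos(A),0]); ORG=np.array([.6145,-.0933,0]); Zw=np.array([0,0,1.])
def lane(x,y,z): return ORG+(x*U+y*V)/1000+Zw*z/1000
def tolane(p): q=np.asarray(p)-ORG; return np.array([q@U,q@V,q[2]])*1000
def frame(z,y):
    z=z/np.linalg.norm(z); y=y-(y@z)*z; y/=np.linalg.norm(y); return Ro.from_matrix(np.stack([np.cross(y,z),y,z],1))
def rows(targets):
    o=ctrl.get_obs(); R0=Ro.from_euler('xyz',o['eef_rot']); p0=np.array(o['ee_pos'])
    for p,R in targets:
        print(np.round(R0.inv().apply(p-p0)*1000).astype(int).tolist(), np.round((R0.inv()*R).as_rotvec(),3).tolist())
def st():
    o=ctrl.get_obs(); print('t',round(float(o['time_s']),2),'p',np.round(o['ee_pos'],4),'lane',tolane(o['ee_pos']).round(1),'rot',np.round(o['eef_rot'],3),'q',np.round(o['qpos'],3),'F',np.round(o['force'],2),'w',round(float(o['grip_width']),4))
    return o
E
python3 - <<'E'
from h import *
d=frame(-Zw,np.array([np.cos(.3),np.sin(.3),0]))
rows([(np.array([.33,.25,.28]),d),(np.array([.42,-.2,.3]),d)])
E
```

```text
[-189, -181, -75] [-0.001, 0.0, 0.822]
[-465, -548, -95] [-0.001, 0.0, 0.822]
```

The rows are not in the units I measure in: shifts go in shares of 800 mm and turns go in shares of pi rad. I convert before sending: -189 mm is -0.2363, -181 mm is -0.2263, 0.8 rad is 0.2546.

>>> {"fn": "arm_command", "kwargs": {
  "plan": [
    [[-0.025,-0.025,-0.05,0,0,0.0318,1],[-0.0625,-0.0625,-0.0938,0,0,0.0637,1],[-0.1125,-0.1063,-0.0938,0,0,0.1114,1],[-0.1563,-0.15,-0.0938,0,0,0.1592,1],[-0.2,-0.1875,-0.0938,0,0,0.191,1],[-0.2363,-0.2263,-0.0938,0,0,0.2546,1],[-0.2363,-0.2263,-0.0938,0,0,0.2546,1],[-0.2363,-0.2263,-0.0938,0,0,0.2546,1]]
  ],
  "squeeze": 10
}}

```text
time_s: 0.9
ee_pos: [0.3307, 0.2496, 0.2805]
eef_rot: [3.141, -0.0, 1.89]
force: [-0.0, -0.3, 0.4]
grip_width: 0.0332
grip_force: 0.0
```

```bash
python3 - <<'E'
from h import *
st()
d=frame(-Zw,np.array([np.cos(.0),np.sin(.0),0]))
rows([(np.array([.40,-.2,.3]),d)])
E
```

```text
t 0.9 p [0.3307 0.2496 0.2805] lane [-202.9  396.2  280.5] rot [ 3.141 -0.     1.89 ] q [ 0.558 -0.063  1.752  0.     1.452  0.239] F [-0.04 -0.34  0.39] w 0.0332
[-449, -75, -20] [0.0, -0.0, 0.319]
```

In the tool's units: -449 mm is -0.5613, -400 mm is -0.5, 0.32 rad is 0.1019.

>>> {"fn": "arm_command", "kwargs": {
  "plan": [
    [[-0.0625,-0.0125,0,0,0,0.0159,1],[-0.125,-0.025,0,0,0,0.0318,1],[-0.1875,-0.0375,0,0,0,0.0477,1],[-0.25,-0.0438,-0.0125,0,0,0.0637,1],[-0.3125,-0.05,-0.0125,0,0,0.0796,1],[-0.375,-0.0625,-0.025,0,0,0.0955,1],[-0.4375,-0.075,-0.025,0,0,0.1019,1],[-0.5,-0.0875,-0.025,0,0,0.1019,1],[-0.5613,-0.0938,-0.025,0,0,0.1019,1],[-0.5613,-0.0938,-0.025,0,0,0.1019,1],[-0.5613,-0.0938,-0.025,0,0,0.1019,1]]
  ]
}}

```text
time_s: 2.0
ee_pos: [0.4016, -0.1994, 0.2997]
eef_rot: [-3.14, -0.001, 1.573]
force: [-0.1, 0.3, 0.0]
grip_width: 0.0003
grip_force: 0.0
```

```bash
python3 - <<'E'
from h import *
st()
E
```

```text
t 2.0 p [ 0.4016 -0.1994  0.2997] lane [-230.8  -57.6  299.7] rot [-3.140e+00 -1.000e-03  1.573e+00] q [-0.543  0.01   1.637  0.     1.496 -0.545] F [-0.13  0.33  0.04] w 0.0003
```

In the tool's units: -0.4 rad is -0.1273.

>>> {"fn": "arm_command", "kwargs": {
  "plan": [
    [[0,0,0,-0.0446,0,0,1],[0,0,0,-0.0891,0,0,1],[0,0,0,-0.1273,0,0,1],[0,0,0,-0.1273,0,0,1],[0,0,0,-0.1273,0,0,1]]
  ]
}}

```text
time_s: 2.5
ee_pos: [0.4013, -0.1981, 0.301]
eef_rot: [2.743, 0.0, 1.574]
force: [0.6, 0.8, -0.0]
grip_width: 0.0006
grip_force: 0.0
```

```bash
cat > kin.py <<'E'
from h import *
from scipy.optimize import least_squares
D=[([1.055,.3,1.521,0,1.321,-.067],[.238,.495,.205]),([.558,-.063,1.752,0,1.452,.239],[.3307,.2496,.2805]),([-.543,.01,1.637,0,1.496,-.545],[.4016,-.1994,.2997])]
C=Ro.from_euler('z',np.pi/2)
def fk(q,k,s4=1):
    a1,L2,L3,e,h,Lt,off=k
    R1=Ro.from_euler('z',q[0]); R2=R1*Ro.from_euler('y',q[1]); R3=R2*Ro.from_euler('y',q[2])
    R=R3*Ro.from_euler('z',s4*q[3])*Ro.from_euler('y',q[4])*Ro.from_euler('z',q[5])*C
    p=R1.apply([a1,off,h])+R2.apply([0,0,L2])+R3.apply([e,0,L3])+R.apply([0,0,Lt])
    return p,R
E
python3 - <<'E'
from kin import *
o=st(); R=Ro.from_euler('xyz',o['eef_rot'])
D.append((list(map(float,o['qpos'])),list(map(float,o['ee_pos']))))
for s in(1,-1):
    f=lambda k:np.concatenate([fk(q,k,s)[0]-p for q,p in D])
    r=least_squares(f,[0,.4,.4,0,.3,.25,.037],bounds=([-.2,.2,.2,-.15,0,.1,0],[.2,.7,.7,.15,.8,.5,.1]))
    print(s,r.x.round(4),abs(r.fun).max(),(fk(o['qpos'],r.x,s)[1].inv()*R).magnitude())
    J=r.jac; print(np.linalg.svd(J)[1])
E
```

```text
t 2.5 p [ 0.4013 -0.1981  0.301 ] lane [-230.8  -56.2  301. ] rot [2.743 0.    1.574] q [-0.693 -0.205  1.878  0.274  1.17  -0.766] F [ 0.59  0.79 -0.05] w 0.0006
1 [-0.0023  0.4233  0.4498  0.0425  0.2235  0.2703  0.0368] 0.000256849800920389 8.453213339412854e-16
[3.9787025  2.82939342 2.0026268  0.27789514 0.25555393 0.0949203
 0.04900822]
-1 [-0.0337  0.2828  0.4693 -0.15    0.007   0.1     0.0598] 0.05535842170469385 0.5471830286995762
[3.9787025  2.82939342 2.0026268  0.27789515 0.25555392 0.0949203
 0.04900822]
```

```bash
cat >> kin.py <<'E'
K=np.array([-.0023,.4233,.4498,.0425,.2235,.2703,.0368])
LO=np.array([-3.03,-.79,.23,-1.04,0.0,-2.55]);HI=np.array([3.03,2.21,2.52,4.18,3.07,2.55])
def ik(p,R,q0):
    def f(q):
        pp,RR=fk(q,K); return np.concatenate([(pp-p)*5,(RR.inv()*R).as_rotvec()])
    r=least_squares(f,np.clip(q0,LO+.01,HI-.01),bounds=(LO,HI)); return r.x,np.abs(r.fun).max()
def handle(th,dn=0.,x=0,da=0.):
    c,s=np.cos(th),np.sin(th); a=np.array([-c,s]);n=np.array([s,c])
    q=np.array([130,60])+(240+da)*a+(30+dn)*n; return lane(x,q[0],q[1])
def tool(al,az,sgn=1):  # pointing down by al, azimuth relative to lane
    h=np.cos(az)*U+np.sin(az)*V; l=-np.sin(az)*U+np.cos(az)*V
    return frame(np.cos(al)*h-np.sin(al)*Zw, sgn*l),h
E
python3 - <<'E'
from kin import *
q0=np.array(ctrl.get_obs()['qpos'])
for al in(.35,.52,.7):
  for az in(-.25,0,.2):
    for sg in(1,-1):
      R,h=tool(al,az,sg); z=R.apply([0,0,1]); res=[];q=None
      for th in(0,.3,.6,.9,1.0):
        p=handle(th,-17/np.cos(al)+0,0)+.035*z
        if q is None:
          best=min((ik(p,R,g) for g in(q0,[-.5,.8,1.2,1.5,.6,0],[-.5,.8,1.2,1.5,.6,-2],[-.5,.8,1.2,1.5,.6,2],[-.5,.8,1.2,3,.6,2],[-.5,.8,1.2,3,.6,-2])),key=lambda t:t[1]+.01*np.abs(t[0]-q0).max())
          q,e=best
        else: q,e=ik(p,R,q)
        res.append((q.round(2).tolist(),round(e,3)))
      print(al,az,sg,'worst',max(r[1] for r in res)); 
      if max(r[1] for r in res)<.01: print('  ',res[0][0],res[2][0],res[-1][0])
E
```

```text
0.35 -0.25 1 worst 0.0
   [-0.51, 0.66, 1.93, 2.45, 0.75, 1.94] [-0.43, 0.32, 2.0, 2.33, 0.52, 2.17] [-0.28, 0.13, 2.05, 2.38, 0.35, 2.22]
0.35 -0.25 -1 worst 0.0
   [-0.51, 0.66, 1.93, 2.45, 0.75, -1.21] [-0.43, 0.32, 2.0, 2.33, 0.52, -0.97] [-0.28, 0.13, 2.05, 2.38, 0.35, -0.92]
0.35 0 1 worst 0.006
   [-0.61, 0.7, 1.84, 2.02, 0.87, 2.14] [-0.53, 0.37, 1.93, 1.88, 0.74, 2.43] [-0.41, 0.17, 2.01, 1.86, 0.61, 2.55]
0.35 0 -1 worst 0.0
   [-0.61, 0.7, 1.84, 2.02, 0.87, -1.0] [-0.53, 0.37, 1.93, 1.88, 0.74, -0.72] [-0.41, 0.17, 2.0, 1.84, 0.61, -0.57]
0.35 0.2 1 worst 0.035
0.35 0.2 -1 worst 0.0
   [-0.66, 0.74, 1.75, 1.75, 1.0, -0.88] [-0.59, 0.43, 1.85, 1.65, 0.92, -0.63] [-0.48, 0.23, 1.93, 1.63, 0.83, -0.49]
0.52 -0.25 1 worst 0.053
0.52 -0.25 -1 worst 0.0
   [-0.5, 0.6, 1.89, 2.26, 0.53, -1.01] [-0.42, 0.29, 1.94, 1.86, 0.35, -0.51] [-0.28, 0.11, 1.98, 1.5, 0.21, -0.05]
0.52 0 1 worst 0.109
0.52 0 -1 worst 0.0
   [-0.58, 0.64, 1.82, 1.82, 0.7, -0.79] [-0.51, 0.33, 1.88, 1.55, 0.62, -0.39] [-0.39, 0.15, 1.94, 1.4, 0.52, -0.14]
0.52 0.2 1 worst 0.128
0.52 0.2 -1 worst 0.0
   [-0.63, 0.68, 1.73, 1.56, 0.85, -0.7] [-0.57, 0.39, 1.8, 1.4, 0.82, -0.39] [-0.45, 0.2, 1.87, 1.32, 0.76, -0.2]
0.7 -0.25 1 worst 0.165
0.7 -0.25 -1 worst 0.0
   [-0.48, 0.57, 1.84, 1.8, 0.34, -0.54] [-0.4, 0.28, 1.86, 1.04, 0.32, 0.31] [-0.27, 0.12, 1.88, 0.58, 0.33, 0.87]
0.7 0 1 worst 0.22
0.7 0 -1 worst 0.0
   [-0.55, 0.6, 1.77, 1.47, 0.56, -0.44] [-0.48, 0.32, 1.8, 1.11, 0.58, 0.04] [-0.36, 0.15, 1.85, 0.91, 0.56, 0.34]
0.7 0.2 1 worst 0.231
0.7 0.2 -1 worst 0.0
   [-0.59, 0.64, 1.69, 1.3, 0.74, -0.44] [-0.53, 0.37, 1.74, 1.08, 0.78, -0.09] [-0.42, 0.2, 1.79, 0.98, 0.75, 0.12]
```

```bash
python3 - <<'E'
from kin import *
R,h=tool(.52,.1,-1); z=R.apply([0,0,1])
rows([(lane(-130,-140,190),R)])
p=handle(0,-32,0,12)+.035*z; print(tolane(p))
E
```

```text
[-60, 64, 147] [-0.329, 0.651, 1.268]
[  30.22192945 -118.96769262   40.60919518]
```

In the tool's units: 147 mm is 0.1838, 130 mm is 0.1625, 1.268 rad is 0.4036.

>>> {"fn": "arm_command", "kwargs": {
  "plan": [
    [[-0.0063,0.0063,0.0063,-0.0095,0.0207,0.0404,1],[-0.0125,0.0125,0.025,-0.021,0.0414,0.0809,1],[-0.02,0.0225,0.0438,-0.0318,0.0621,0.121,1],[-0.0275,0.0313,0.0625,-0.0414,0.0828,0.1614,1],[-0.035,0.04,0.0875,-0.0525,0.1035,0.2018,1],[-0.0425,0.05,0.1063,-0.0627,0.1241,0.2419,1],[-0.05,0.0563,0.125,-0.0732,0.1451,0.2827,1],[-0.0575,0.0625,0.1438,-0.0837,0.1655,0.3228,1],[-0.065,0.0713,0.1625,-0.0942,0.1865,0.3629,1],[-0.075,0.08,0.1838,-0.1047,0.2072,0.4036,1],[-0.075,0.08,0.1838,-0.1047,0.2072,0.4036,1],[-0.075,0.08,0.1838,-0.1047,0.2072,0.4036,1]]
  ]
}}

```text
time_s: 3.7
ee_pos: [0.5181, -0.2578, 0.1898]
eef_rot: [3.14, -1.05, 0.323]
force: [0.5, -0.0, 1.5]
grip_width: 0.0004
grip_force: 0.0
```

```bash
python3 - <<'E'
from kin import *
st()
R,h=tool(.52,.1,-1); z=R.apply([0,0,1])
rows([(lane(-60,-128,100),R),(lane(-42,-126,41),R),(lane(30,-119,41),R)])
E
```

```text
t 3.7 p [ 0.5181 -0.2578  0.1898] lane [-129.7 -139.7  189.8] rot [ 3.14  -1.05   0.323] q [-0.926  0.27   1.957  1.303  1.022 -0.495] F [ 0.5  -0.01  1.49] w 0.0004
[-43, -5, 106] [-0.003, 0.001, 0.003]
[-85, -5, 151] [-0.003, 0.001, 0.003]
[-49, -4, 214] [-0.003, 0.001, 0.003]
```

Go behind and below the handle, then take a look before sliding under it.

In the tool's units: 151 mm is 0.1888, 106 mm is 0.1325.

>>> {"fn": "arm_command", "kwargs": {
  "plan": [
    [[-0.0188,-0.0025,0.0438,0,0,0,1],[-0.0375,-0.005,0.0875,0,0,0,1],[-0.0538,-0.0063,0.1325,0,0,0,1],[-0.0713,-0.0063,0.1513,0,0,0,1],[-0.0888,-0.0063,0.17,0,0,0,1],[-0.1063,-0.0063,0.1888,0,0,0,1],[-0.1063,-0.0063,0.1888,0,0,0,1]]
  ]
}}

```text
time_s: 4.4
ee_pos: [0.6013, -0.2251, 0.0408]
eef_rot: [3.14, -1.051, 0.322]
force: [0.7, 0.7, 0.4]
grip_width: 0.0007
grip_force: 0.0
```

```bash
python3 - <<'E'
from kin import *
st()
R,h=tool(.52,.1,-1)
rows([(lane(30,-119,41),R)])
p,d,i=grab('scene'); cv2.imwrite('pics/s1.png',cv2.resize(p[180:380,220:500],None,fx=2.5,fy=2.5))
E
```

```text
t 4.4 p [ 0.6013 -0.2251  0.0408] lane [ -41.4 -125.8   40.8] rot [ 3.14  -1.051  0.322] q [-0.745  0.638  1.88   1.637  0.866 -0.835] F [0.65 0.72 0.43] w 0.0007
[36, 1, 62] [-0.003, -0.001, 0.002]
```

View pics/s1.png

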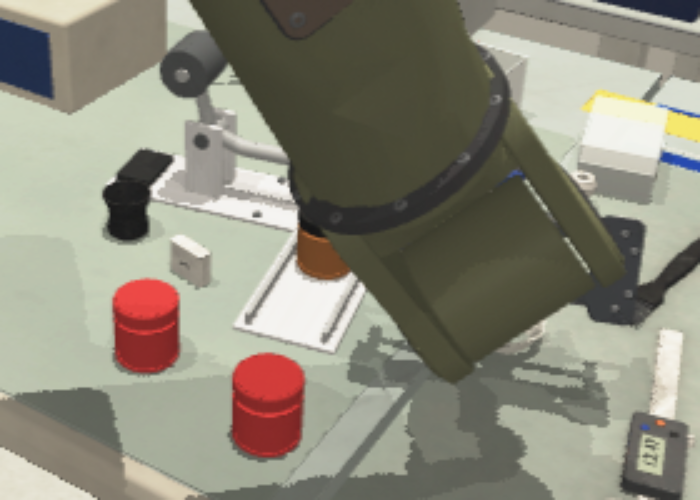

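The arm hides the fingers and the handle. The jar at (320,245) stands undisturbed and the forces are near zero, so I'll slide under the handle and check the force.

In the tool's units: 62 mm is 0.0775, 46 mm is 0.0575.

>>> {"fn": "arm_command", "kwargs": {
  "plan": [
    [[0.01,0,0.0188,0,0,0,1],[0.0213,0,0.0375,0,0,0,1],[0.0325,0,0.0575,0,0,0,1],[0.045,0.0013,0.0775,0,0,0,1],[0.045,0.0013,0.0775,0,0,0,1]]
  ]
}}

```text
time_s: 4.95
ee_pos: [0.671, -0.2045, 0.0448]
eef_rot: [3.134, -1.055, 0.326]
force: [-0.3, 0.2, 0.2]
grip_width: 0.0002
grip_force: 0.0
```

```bash
python3 - <<'E'
from kin import *
st()
R,h=tool(.52,.1,-1); z=R.apply([0,0,1])
for th in np.arange(0,1.06,.1):
    p=handle(th,-18,0,12)-np.array([0,0,2e-3])+.035*z
    print(round(th,2),tolane(p).round(),end=' '); rows([(p,R)])
E
```

```text
t 4.95 p [ 0.671  -0.2045  0.0448] lane [  31.1 -120.8   44.8] rot [ 3.134 -1.055  0.326] q [-0.626  0.691  1.756  1.679  0.787 -0.754] F [-0.33  0.15  0.15] w 0.0002
0.0 [  30. -119.   53.] [6, -2, -4] [0.0, -0.004, 0.004]
0.1 [  30. -117.   78.] [28, -4, -17] [0.0, -0.004, 0.004]
0.2 [  30. -112.  102.] [50, -9, -28] [0.0, -0.004, 0.004]
0.3 [  30. -104.  127.] [72, -16, -40] [0.0, -0.004, 0.004]
0.4 [ 30. -94. 150.] [92, -26, -50] [0.0, -0.004, 0.004]
0.5 [ 30. -82. 172.] [112, -38, -60] [0.0, -0.004, 0.004]
0.6 [ 30. -68. 193.] [131, -52, -69] [0.0, -0.004, 0.004]
0.7 [ 30. -52. 212.] [149, -68, -77] [0.0, -0.004, 0.004]
0.8 [ 30. -34. 230.] [165, -86, -85] [0.0, -0.004, 0.004]
0.9 [ 30. -14. 245.] [180, -105, -91] [0.0, -0.004, 0.004]
1.0 [ 30.   7. 259.] [193, -126, -96] [0.0, -0.004, 0.004]
```

In the tool's units: 92 mm is 0.115, 82 mm is 0.1025.

>>> {"fn": "arm_command", "kwargs": {
  "plan": [
    [[0.0075,-0.0025,-0.005,0,0,0,1],[0.0213,-0.0038,-0.0125,0,0,0,1],[0.035,-0.005,-0.0213,0,0,0,1],[0.0488,-0.0075,-0.0275,0,0,0,1],[0.0625,-0.0113,-0.035,0,0,0,1],[0.0763,-0.015,-0.0425,0,0,0,1],[0.09,-0.02,-0.05,0,0,0,1],[0.1025,-0.0263,-0.0563,0,0,0,1],[0.115,-0.0325,-0.0625,0,0,0,1],[0.115,-0.0325,-0.0625,0,0,0,1]]
  ]
}}

```text
time_s: 5.95
ee_pos: [0.6632, -0.1796, 0.1488]
eef_rot: [3.138, -1.054, 0.32]
force: [-0.3, -1.2, -0.7]
grip_width: 0.0007
grip_force: 0.4
```

```bash
python3 - <<'E'
from kin import *
st()
R,h=tool(.52,.1,-1); z=R.apply([0,0,1])
for th in np.arange(.4,1.11,.1):
    p=handle(th,-18,0,12)-np.array([0,0,2e-3])+.035*z
    print(round(th,2),tolane(p).round(),end=' '); rows([(p,R)])
p,d,i=grab('top'); cv2.imwrite('pics/t1.png',cv2.resize(p[120:320,220:460],None,fx=2.5,fy=2.5))
E
```

```text
t 5.95 p [ 0.6632 -0.1796  0.1488] lane [ 28.9 -94.8 148.8] rot [ 3.138 -1.054  0.32 ] q [-0.594  0.461  1.807  1.518  0.757 -0.495] F [-0.27 -1.17 -0.7 ] w 0.0007
0.4 [ 30. -94. 150.] [2, 0, 1] [0.002, -0.003, 0.001]
0.5 [ 30. -82. 172.] [21, -12, -9] [0.002, -0.003, 0.001]
0.6 [ 30. -68. 193.] [40, -26, -18] [0.002, -0.003, 0.001]
0.7 [ 30. -52. 212.] [58, -42, -27] [0.002, -0.003, 0.001]
0.8 [ 30. -34. 230.] [74, -60, -34] [0.002, -0.003, 0.001]
0.9 [ 30. -14. 245.] [89, -80, -40] [0.002, -0.003, 0.001]
1.0 [ 30.   7. 259.] [102, -101, -45] [0.002, -0.003, 0.001]
1.1 [ 30.  29. 271.] [113, -123, -49] [0.002, -0.003, 0.001]
```

View pics/t1.png

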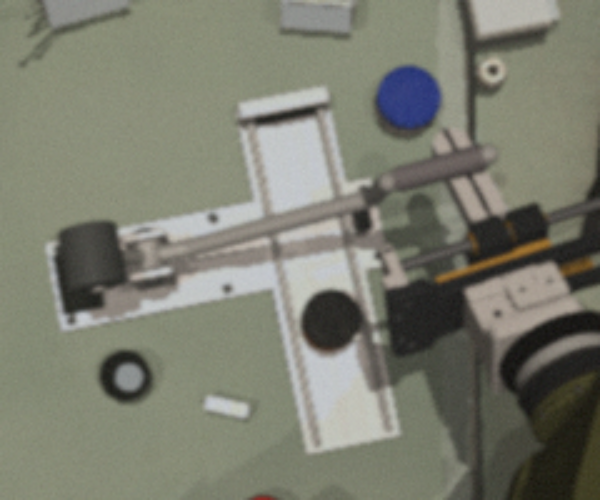

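The closed fingers pass under the sleeve at (465,165) and the bar has left its rest. The jar at (330,320) hasn't moved. I'll carry on past the balance point.

In the tool's units: 102 mm is 0.1275, -101 mm is -0.1263.

>>> {"fn": "arm_command", "kwargs": {
  "plan": [
    [[0.015,-0.0075,-0.005,0,0,0,1],[0.0263,-0.015,-0.0113,0,0,0,1],[0.0388,-0.0238,-0.0175,0,0,0,1],[0.05,-0.0325,-0.0225,0,0,0,1],[0.0613,-0.0425,-0.0288,0,0,0,1],[0.0725,-0.0525,-0.0338,0,0,0,1],[0.0825,-0.0638,-0.0388,0,0,0,1],[0.0925,-0.075,-0.0425,0,0,0,1],[0.1025,-0.0875,-0.0463,0,0,0,1],[0.1113,-0.1,-0.05,0,0,0,1],[0.12,-0.1125,-0.0538,0,0,0,1],[0.1275,-0.1263,-0.0563,0,0,0,1]]
  ]
}}

```text
time_s: 7.2
ee_pos: [0.6424, -0.0794, 0.2582]
eef_rot: [-3.141, -1.052, 0.316]
force: [-0.8, -0.8, 0.0]
grip_width: 0.0003
grip_force: 0.0
```

```bash
python3 - <<'E'
from kin import *
st()
p,d,i=grab('top'); P=pts(d,i)
m=(d>0)&(P[...,2]>.2); 
p2,d2,i2=grab('scene'); cv2.imwrite('pics/s2.png',np.hstack([cv2.resize(p[120:320,220:460],(400,333)),cv2.resize(p2[180:380,220:460],(400,333))]))
E
```

```text
t 7.2 p [ 0.6424 -0.0794  0.2582] lane [ 30.3   7.5 258.2] rot [-3.141 -1.052  0.316] q [-0.431  0.164  1.899  1.345  0.651 -0.149] F [-0.83 -0.79  0.01] w 0.0003
```

View pics/s2.png

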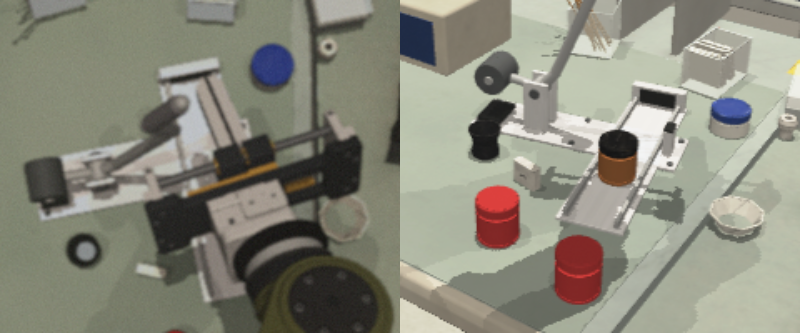

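The barrier is past its balance point and swinging away from the fingers. The jar and everything else are still in place. Next I'll withdraw and set the tool vertical behind the jar.

```bash
python3 - <<'E'
from kin import *
q=np.array(ctrl.get_obs()['qpos'])
R=frame(-Zw,-V)
for x,y,z in((-120,0,220),(-122,0,60),(-122,0,18),(-60,0,18),(0,0,18),(44,0,18)):
    q,e=ik(lane(x,y,z),R,q); print(q.round(2),e.round(4))
R1,h=tool(.52,.1,-1)
rows([(lane(-60,0,260),R1),(lane(-125,0,220),R)])
E
```

```text
[-0.31  0.2   1.61  0.    1.33  1.05] 0.0
[-0.31  0.39  1.77 -0.    0.98  1.04] 0.0
[-0.31  0.46  1.79 -0.    0.89  1.04] 0.0
[-0.25  0.56  1.63  0.    0.96  1.1 ] 0.0
[-0.21  0.66  1.45  0.    1.03  1.14] 0.0
[-0.18  0.74  1.31  0.    1.09  1.17] 0.0
[-44, -1, -80] [0.001, -0.002, 0.0]
[-110, -8, -116] [-0.052, -1.052, 0.09]
```

In the tool's units: -116 mm is -0.145, -110 mm is -0.1375, -1.052 rad is -0.3349.

>>> {"fn": "arm_command", "kwargs": {
  "plan": [
    [[-0.02,0,-0.035,0,0,0,1],[-0.0375,-0.0013,-0.0688,0,0,0,1],[-0.055,-0.0013,-0.1,-0.0022,-0.0446,0.0038,1],[-0.075,-0.0038,-0.1188,-0.0045,-0.0891,0.0076,1],[-0.0938,-0.0063,-0.1313,-0.0067,-0.1337,0.0115,1],[-0.1125,-0.0088,-0.14,-0.0089,-0.1783,0.0153,1],[-0.1375,-0.01,-0.145,-0.0111,-0.2228,0.0191,1],[-0.1375,-0.01,-0.145,-0.0134,-0.2674,0.0229,1],[-0.1375,-0.01,-0.145,-0.0153,-0.3056,0.0255,1],[-0.1375,-0.01,-0.145,-0.0166,-0.3349,0.0286,1],[-0.1375,-0.01,-0.145,-0.0166,-0.3349,0.0286,1],[-0.1375,-0.01,-0.145,-0.0166,-0.3349,0.0286,1]]
  ]
}}

```text
time_s: 8.5
ee_pos: [0.4926, -0.1208, 0.2187]
eef_rot: [-3.14, -0.001, 0.218]
force: [-0.4, 0.2, -0.6]
grip_width: 0.0007
grip_force: 0.0
```

```bash
python3 - <<'E'
from kin import *
st()
R=frame(-Zw,-V)
rows([(lane(-122,0,70),R),(lane(-122,0,16),R)])
p,d,i=grab('scene'); P=pts(d,i); ok=d>0
m=ok&(P[...,0]>.48)&(P[...,0]<.61)&(P[...,1]>-.15)&(P[...,1]<-.06)&(P[...,2]>.05)&(P[...,2]<.068)
q=P[m]; c,r=cv2.minEnclosingCircle(q[:,:2].astype(np.float32)); print('lid',m.sum(),tolane([*c,q[:,2].max()]),r)
cv2.imwrite('pics/s3.png',cv2.resize(p[140:380,220:460],(600,600)))
E
```

```text
t 8.5 p [ 0.4926 -0.1208  0.2187] lane [-125.    -0.4  218.7] rot [-3.14e+00 -1.00e-03  2.18e-01] q [-0.314  0.194  1.622  0.002  1.326  1.039] F [-0.38  0.15 -0.61] w 0.0007
[3, 0, 149] [-0.002, -0.001, -0.0]
[3, 0, 203] [-0.002, -0.001, -0.0]
lid 306 [-73.61658805  -0.34565119  59.74186215] 0.024069182574748993
```

View pics/s3.png

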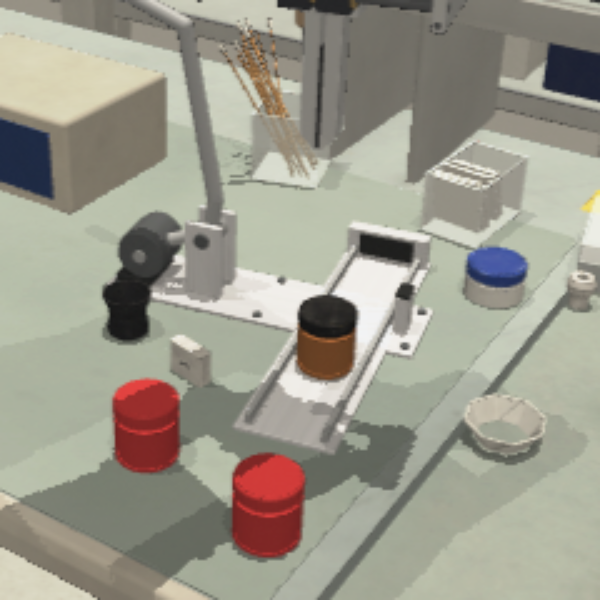

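The arm is fully raised, with the counterweight at (150,245), and the jar stands upright at (327,338). I'll come down behind the jar.

In the tool's units: 203 mm is 0.2538, 149 mm is 0.1863.

>>> {"fn": "arm_command", "kwargs": {
  "plan": [
    [[0.0038,0,0.0625,0,0,0,1],[0.0038,0,0.125,0,0,0,1],[0.0038,0,0.1863,0,0,0,1],[0.0038,0,0.2188,0,0,0,1],[0.0038,0,0.2375,0,0,0,1],[0.0038,0,0.2538,0,0,0,1],[0.0038,0,0.2538,0,0,0,1]]
  ]
}}

```text
time_s: 9.25
ee_pos: [0.4944, -0.1204, 0.0155]
eef_rot: [-3.14, 0.001, 0.216]
force: [0.5, 1.0, 1.4]
grip_width: 0.0006
grip_force: 0.0
```

```bash
python3 - <<'E'
from kin import *
st()
R=frame(-Zw,-V)
rows([(lane(-30,0,16),R),(lane(44,0,16),R)])
E
```

```text
t 9.25 p [ 0.4944 -0.1204  0.0155] lane [-123.1   -0.4   15.5] rot [-3.14e+00  1.00e-03  2.16e-01] q [-3.110e-01  4.590e-01  1.799e+00  1.000e-03  8.860e-01  1.043e+00] F [0.47 0.96 1.39] w 0.0006
[93, -1, -1] [-0.001, 0.001, -0.002]
[167, -1, -1] [-0.001, 0.001, -0.002]
```

In the tool's units: 55 mm is 0.0688, 53 mm is 0.0663.

>>> {"fn": "arm_command", "kwargs": {
  "plan": [
    [[0.01,0,0,0,0,0,1],[0.0175,0,0,0,0,0,1],[0.0213,0,0,0,0,0,1],[0.025,0,0,0,0,0,1],[0.03,0,0,0,0,0,1],[0.0363,0,0,0,0,0,1],[0.0425,0,0,0,0,0,1],[0.0488,0,0,0,0,0,1],[0.055,0,0,0,0,0,1],[0.0613,0,0,0,0,0,1],[0.0663,0,0,0,0,0,1],[0.0688,0,0,0,0,0,1]]
  ]
}}

```text
time_s: 10.45
ee_pos: [0.5494, -0.1083, 0.0163]
eef_rot: [-3.141, 0.001, 0.217]
force: [-0.8, -0.2, 0.5]
grip_width: 0.0004
grip_force: 0.7
```

```bash
cat > look.py <<'E'
from kin import *
st(); rows([(lane(44,0,16),frame(-Zw,-V))])
for n in('scene','top'):
    p,d,i=grab(n); P=pts(d,i); ok=d>0
    hsv=cv2.cvtColor(p,cv2.COLOR_BGR2HSV)
    L=(P-ORG)@np.stack([U,V,Zw],1)*1000
    m=ok&(abs(L[...,1])<35)&(L[...,0]>-110)&(L[...,0]<96)&(L[...,2]>48)&(L[...,2]<66)&(hsv[...,2]<70)
    k,l,s,c=cv2.connectedComponentsWithStats(m.astype(np.uint8))
    if k>1:
        j=1+np.argmax(s[1:,4]); q=L[l==j]; print(n,'lid',len(q),q.min(0).round(1),q.max(0).round(1))
E
python3 look.py
```

```text
t 10.45 p [ 0.5494 -0.1083  0.0163] lane [-66.8  -0.6  16.3] rot [-3.141e+00  1.000e-03  2.170e-01] q [-0.26   0.548  1.651  0.     0.943  1.094] F [-0.83 -0.25  0.54] w 0.0004
[111, -1, 0] [-0.0, 0.001, -0.001]
scene lid 58 [-57.4 -21.9  48.5] [-17.1  -6.2  59.4]
```

In the tool's units: 58 mm is 0.0725, 53 mm is 0.0663.

>>> {"fn": "arm_command", "kwargs": {
  "plan": [
    [[0.0038,0,0,0,0,0,1],[0.01,0,0,0,0,0,1],[0.0163,0,0,0,0,0,1],[0.0225,0,0,0,0,0,1],[0.0288,0,0,0,0,0,1],[0.035,0,0,0,0,0,1],[0.0413,0,0,0,0,0,1],[0.0475,0,0,0,0,0,1],[0.0538,0,0,0,0,0,1],[0.06,0,0,0,0,0,1],[0.0663,0,0,0,0,0,1],[0.0725,0,0,0,0,0,1]]
  ]
}}

```text
time_s: 11.75
ee_pos: [0.6061, -0.0958, 0.0164]
eef_rot: [-3.141, 0.001, 0.217]
force: [0.1, 0.1, -0.9]
grip_width: 0.0006
grip_force: 0.2
```

In the tool's units: 43 mm is 0.0538, 42 mm is 0.0525.

>>> {"fn": "arm_command", "kwargs": {
  "plan": [
    [[0.0063,0,0,0,0,0,1],[0.0125,0,0,0,0,0,1],[0.0188,0,0,0,0,0,1],[0.025,0,0,0,0,0,1],[0.0313,0,0,0,0,0,1],[0.0375,0,0,0,0,0,1],[0.0438,0,0,0,0,0,1],[0.0475,0,0,0,0,0,1],[0.05,0,0,0,0,0,1],[0.0525,0,0,0,0,0,1],[0.0538,0,0,0,0,0,1]]
  ]
}}

```text
time_s: 12.85
ee_pos: [0.6478, -0.0866, 0.0163]
eef_rot: [-3.141, 0.001, 0.217]
force: [-0.8, -0.4, -0.7]
grip_width: 0.0004
grip_force: 0.3
```

```bash
python3 look.py
```

```text
t 12.85 p [ 0.6478 -0.0866  0.0163] lane [33.9 -0.7 16.3] rot [-3.141e+00  1.000e-03  2.170e-01] q [-0.189  0.724  1.352  0.     1.067  1.165] F [-0.85 -0.39 -0.73] w 0.0004
[10, -1, 0] [-0.001, 0.001, -0.001]
scene lid 47 [ 48.2 -23.2  49.3] [ 82.5 -10.7  58.4]
```

>>> {"fn": "arm_command", "kwargs": {
  "plan": [
    [[0.0025,0,0,0,0,0,1],[0.005,0,0,0,0,0,1],[0.0075,0,0,0,0,0,1],[0.0088,0,0,0,0,0,1],[0.01,0,0,0,0,0,1],[0.01,0,0,0,0,0,1]]
  ]
}}

```text
time_s: 13.55
ee_pos: [0.6556, -0.0849, 0.0163]
eef_rot: [-3.141, 0.001, 0.217]
force: [-1.0, -0.2, -0.0]
grip_width: 0.0004
grip_force: 0.0
```

In the tool's units: 1 mm is 0.0013, 0.5 mm is 0.0006.

>>> {"fn": "arm_command", "kwargs": {
  "plan": [
    [[0.0006,0,0,0,0,0,1],[0.0013,0,0,0,0,0,1],[0.0013,0,0,0,0,0,1]]
  ]
}}

```text
time_s: 13.85
ee_pos: [0.6565, -0.0847, 0.0163]
eef_rot: [-3.141, 0.001, 0.217]
force: [-1.1, -0.6, -0.6]
grip_width: 0.0004
grip_force: 0.2
```

In the tool's units: 1 mm is 0.0013, 0.5 mm is 0.0006.

>>> {"fn": "arm_command", "kwargs": {
  "plan": [
    [[0.0006,0,0,0,0,0,1],[0.0013,0,0,0,0,0,1],[0.0013,0,0,0,0,0,1]]
  ]
}}

```text
time_s: 14.15
ee_pos: [0.6575, -0.0845, 0.0163]
eef_rot: [-3.141, 0.001, 0.217]
force: [-0.8, 0.4, -0.3]
grip_width: 0.0006
grip_force: 0.2
```

>>> {"fn": "arm_command", "kwargs": {
  "plan": [
    [[0.0006,0,0,0,0,0,1],[0.0013,0,0,0,0,0,1],[0.0013,0,0,0,0,0,1]]
  ]
}}

```text
time_s: 14.45
ee_pos: [0.6585, -0.0843, 0.0163]
eef_rot: [-3.141, 0.001, 0.217]
force: [-1.1, -0.9, -0.6]
grip_width: 0.0008
grip_force: 0.2
```

In the tool's units: 1 mm is 0.0013, 0.5 mm is 0.0006.

>>> {"fn": "arm_command", "kwargs": {
  "plan": [
    [[0.0006,0,0,0,0,0,1],[0.0013,0,0,0,0,0,1],[0.0013,0,0,0,0,0,1]]
  ]
}}

```text
time_s: 14.75
ee_pos: [0.6589, -0.0842, 0.0163]
eef_rot: [-3.141, 0.002, 0.217]
force: [-6.2, -0.9, 4.1]
grip_width: 0.0002
grip_force: 3.0
```

```bash
python3 look.py; python3 - <<'E'
from h import *
print(np.mean([(ctrl.get_obs()['force'],cams.camera('wrist'))[0] for _ in range(4)],0).round(2))
p=cams.camera('scene')[0]; cv2.imwrite('pics/s4.png',cv2.resize(p[200:300,320:440],(720,600)))
E
```

```text
t 14.75 p [ 0.6589 -0.0842  0.0163] lane [45.3 -0.7 16.3] rot [-3.141e+00  2.000e-03  2.170e-01] q [-0.182  0.746  1.313 -0.     1.085  1.172] F [-6.22 -0.89  4.13] w 0.0002
[-1, -1, 0] [-0.001, 0.002, -0.001]
scene lid 44 [ 53.2 -22.   48.1] [95.3 -8.3 63.8]
[-6.04 -0.8   2.92]
```

View pics/s4.png

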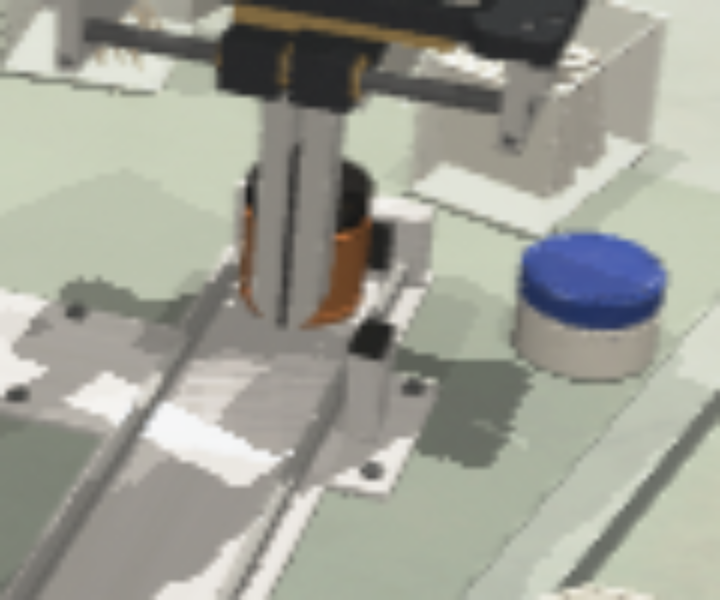

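The jar is upright, hard against the pad at about 6 N. I'll back off gently along the lane, then go up.

In the tool's units: -190 mm is -0.2375, -160 mm is -0.2.

>>> {"fn": "arm_command", "kwargs": {
  "plan": [
    [[-0.0013,0,0,0,0,0,1],[-0.0038,0,0,0,0,0,1],[-0.01,0,0,0,0,0,1],[-0.025,0,0,0,0,0,1],[-0.05,0,0,0,0,0,1],[-0.0875,0,0,0,0,0,1],[-0.125,0,-0.025,0,0,0,1],[-0.1625,0,-0.075,0,0,0,1],[-0.1875,0,-0.1375,0,0,0,1],[-0.2,0,-0.2,0,0,0,1],[-0.2,0,-0.2375,0,0,0,1],[-0.2,0,-0.2375,0,0,0,1]]
  ]
}}

```text
time_s: 16.3
ee_pos: [0.5045, -0.1192, 0.2116]
eef_rot: [3.138, -0.007, 0.217]
force: [-0.7, -0.1, -0.3]
grip_width: 0.0003
grip_force: 0.0
```

```bash
python3 look.py; python3 - <<'E'
from h import *
p=cams.camera('scene')[0]; cv2.imwrite('pics/s5.png',cv2.resize(p[140:380,220:460],(600,600)))
E
```

```text
t 16.3 p [ 0.5045 -0.1192  0.2116] lane [-113.    -1.5  211.6] rot [ 3.138 -0.007  0.217] q [-0.303  0.22   1.607  0.     1.307  1.051] F [-0.66 -0.12 -0.31] w 0.0003
[156, -2, 197] [0.004, -0.007, -0.001]
scene lid 218 [ 51.5 -21.7  48.1] [95.8 20.3 59.4]
top lid 394 [ 54.8 -18.8  48. ] [96.  25.1 61.8]
```

View pics/s5.png

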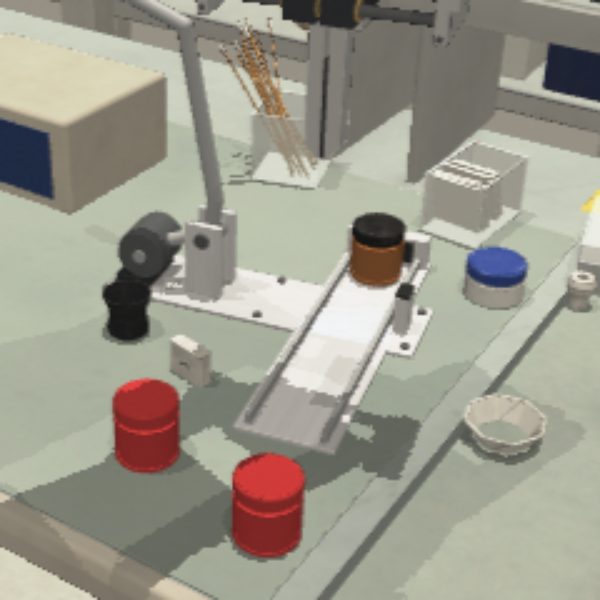

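The jar stands upright at the stop (378,250), the barrier stays raised, and the bystanders haven't moved.

```bash
python3 -c "
from station import ctrl
print(ctrl.hand_in())"
```

```text
the job is handed in; nothing more can be done
None
```

The barrier arm was pushed up and stays raised by itself, the jar stands upright at the far stop, the other things were left where they were, and the job was handed in at about 16.5 s.

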